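# Clip a lithium cell into the bench checker and hold it against the sprung contact

## Robot

A 6-joint arm with a two-finger parallel gripper is mounted at the origin on the work surface; the furniture and walls round the work are solid. World frame = base frame: x ahead of the robot, y to its left, z up, the work surface at z = 0. Lengths are in m, angles in rad, forces in N, time in s.
With the tool pointing down it reaches from about 0.3 to 0.875 m from the base axis. Payload 6.4 kg.
Tool frame: the origin (TCP) lies on the centre line of the jaws, within the pads' length; the fingertips stand 22 mm ahead of it and the grasp point (between the pads) lies 3 mm ahead of it; z points along the fingers, x is the direction in which the jaws open and shut, and the axes are right-handed (so a half turn about z gives the same grasp; the last joint's range is limited). The gripper opens to 85 mm and grips with 20 to 120 N. Pads are 22 mm wide; open, the fingers measure 114 mm over their backs; the gripper's body (76 mm by 85 mm) begins 54 mm behind the grasp point. The pads swing forward as they close: fully open they stand 13 mm farther back than shut.
Start: joints at [0.911, 0.181, 1.607, -0, 1.354, -0.206], TCP at [0.252, 0.517, 0.253] pointing down, gripper open.
Joint ranges: [-2.99, 2.99], [-0.89, 2.07], [0.3, 2.58], [-1.14, 4.28], [0, 2.63], [-3.12, 3.12]. Speed limits (rad/s): [2.57, 2.57, 3.01, 3.14, 3.14, 3.14].

## Interface

Orientations are given as a unit quaternion [x, y, z, w].
In Python, from plant import env, eoat, kin, get_image, find_in, masks_of, tip_of gives the robot as it stands. Calls block until the motion is done:
- env.reach(position, orientation): joint-space move of the TCP to a pose.
- env.movel(position, vel=0.15, rot=None, f_stop=None): straight line of the TCP; rot=None keeps the orientation; vel is the mean speed in m/s. With f_stop (N) it stops when the force on the tool has changed by that much, and returns True; else False.
- env.move_joints(angles): joint-space move.
- eoat.move_gripper(opening, grip_force=None): opening from 0.0 (shut) to 1.0 (fully open); grip_force is the grip in N (None keeps the last); returns when the fingers have stopped.
- env.dwell(seconds).
- kin.ik(position, orientation): joint angles nearest the present ones, or None.
- env.sense(): the state.
- get_image(name): name is "scene" or "side" or "wrist"; returns a dict with "frame" (384x512x3 uint8, blue, green, red), "fovy" (degrees; the focal length in pixels is half the picture's height over the tangent of half this angle, whatever the lens; pixels are square), "cx", "cy" (the principal point, pixels), "k1" (the pictures are not rectified: a ray, as slopes to the right and down, at radius r is drawn at 1 + k1 r^2 times it, then the intrinsics apply), "R" (3x3) and "t" (3): a world point X has camera coordinates R X + t; the wrist camera has in their place "tool_from_camera" (4x4, takes a point from camera to tool coordinates, whose origin is the TCP and whose axes are the tool frame's). Camera axes: x right, y down, z forward; pixel columns grow to the right and rows downward; lengths in m; the calibration is good to about 2 mm. A picture is of the moment at which its call begins: read the wrist's pose just before it. There is no depth.
A pose or a line that the arm cannot do raises env.Unreachable and nothing moves.
- env.sign_off(): hands the job in, once; it reports no verdict.
Trained networks look in the newest picture that a camera, given by its name, has taken for a name from the list of things; names that differ only in an ending like _2 or _b are one class to them, and where a whole thing is asked for, a point or a joint stands for the part that bears it (a point fixed in the world has none). Each returns a list of dicts, best first, with "p" (0 to 1); they miss things now and then, are a little off and sometimes report something else, mostly with a low value. They report only what shows in the picture. A call takes as long as a camera call.
- find_in(camera, label): "rect" ([centre column, centre row, width, height] in pixels, round what is visible of it).
- masks_of(camera, label): "pixels" (384x512 bool, what is visible of it) and "rect" ([centre column, centre row, width, height] in pixels, round what is visible of it).
- tip_of(camera, label): "xy" ([column, row] in pixels: a listed point, or the origin of a listed thing).
The state is a dict: "t": time; "joint_positions": joint angles; "joint_velocities": joint speeds; "effort": joint torques, N m; "ee_pos": TCP position; "orientation": TCP orientation; "force": force on the tool from outside, world axes, zero at the start; "wrist_torque": the same for the moment, N m; "width": opening from 0.0 (shut) to 1.0 (fully open).
Only numpy, scipy, OpenCV 4.12 (cv2) and the standard library are available. Lean on these libraries where they do the work, as an engineer would, in place of code of your own. Each camera call takes 0.05 s, during which the arm holds its last target. There are 200 camera calls.

## Task

Take the large round cell out of its rest, press it down into the fork clip of the cell checker so that it goes in past the sprung jaw from above, and only then slide it along until it has pushed the sprung plunger right in and its end bears on the stop block. Finish holding it there with the gripper, pressing surely but not hard, so that it can be measured: do not let go, and leave the other things on the bench where they are.

Things in the scene. Friction and masses are not known exactly. Their poses are not given: they have to be found in the camera images.
- cell_mid (a point): Middle of the loose grey cylindrical cell (21 mm diameter, 70 mm long, 70 g, flat ends; it may be put in either way round). Its x axis lies along the cell; the cell may be rolled about it. At the start it lies level in a V rest, its axis 30 mm above the bench.
- cell: The same cell; its origin is the same middle point.
- cell_rest: Small fixed grey plastic rest, base 66 x 46 x 5 mm, origin under its centre on the bench. It carries the cell along its x axis on two V ridges (x = -28 to -20 and 20 to 28 mm, 12 mm to either side, 25 mm high); the middle 40 mm of the cell is free on both sides down to 5 mm above the bench.
- checker: The cell checker: fixed steel base 116 x 60 x 10 mm (x = -50 to 66 mm). Origin on the bench below the middle of a fully pressed-home cell. x: direction in which the cell is pushed at the plunger; z up. Between x = -28 and 11 mm nothing but the base stands beside or below the cell. Lower the cell vertically with its middle at x = -8 to -14 mm (clear of the plunger), then slide it in +x.
- seat (a point): Point on the checker, 44 mm above the bench: the middle of the cell when it is seated and pressed home. Same axes as the checker.
- fork (a point): Middle of the fork clip (x = 16 to 24 mm of the checker), on the axis of the seated cell, 44 mm above the bench. The fork has a slippery V floor, a fixed cheek on the -y side (inner face 12 mm from the axis, flared outwards above 47 mm, top 60 mm above the bench) and the sprung jaw on the +y side.
- stop_block: The fixed grey block of the checker that holds the plunger, 25 x 36 mm, top 60 mm above the bench; its front face, the hard stop, is 35 mm in +x from the seat point. Its origin is at the foot of that face, 10 mm above the bench. The plunger takes 6 N when the cell reaches the block; a push of about 8 to 20 N in all is right.
- plunger (a joint): Travel in m of the sprung brass plunger (9 mm diameter): 0 when free, its tip 6 mm proud of the stop face; 0.006 when the cell's end reaches the block. It pushes back with 2 N at 0 and 6 N at 0.006 and throws the cell back if it is let go.
- plunger_tip (a point): Centre of the plunger's end face; when free, 29 mm in +x from the seat point.
- jaw (a joint): Angle in rad of the sprung polished steel jaw: 0 closed, growing as its top swings away from the cell, to +y of the checker, about a pin along x. A sloped lead-in (top at y = 15 mm, 67 mm above the bench) leads down to its lip. Pushing the cell straight down opens it about 0.1 rad with roughly 2 to 6 N; it snaps back over the cell once that lies on the V floor.
- jaw_lip (a point): Inner edge of the jaw's lip: when closed, at y = 7 mm of the checker, 10 mm above the axis of a seated cell.
- mug: Orange mug, bystander, 101 mm high, origin under it.
- aa_cell: Small AA cell, 50 x 15 mm, lying on the bench; bystander, not the cell to be measured.
- rosin_tin: Small round tin, 45 x 18 mm, bystander.
- rear_saddle (a point): Point on the axis of the seated cell over the rear V saddle, which is only 16 mm wide (narrower than the cell), stands at x = -36 to -28 mm of the checker and carries the cell's rear at the same height as the fork.

How it is judged:
By the outcome, as a careful person would: the job done as asked, in the order asked, and still so for the second after the job is handed in, while the arm keeps its last pose, push and grip.
It also fails if it takes over 58 s, if anything falls off the work surface, if the arm or the gripper's body presses on something with over 40 N, if the wrist force passes 120 N, or if a joint passes its speed limit or range.

## Working session

There is one attempt and no reset: what is moved stays moved. The work goes in short steps, each a Python script; the robot and the scene stay as the last script left them, time stands still between calls to the robot, and variables do not carry over. Pictures are saved under pics/ and viewed, about 8 in all and at most 12, crops included, and the job is handed in when it is done.

```bash
ls; mkdir -p pics; cat > h.py <<'E'
import numpy as np, cv2
from plant import env, eoat, kin, get_image, find_in, masks_of, tip_of
from scipy.spatial.transform import Rotation as Ro
from scipy.optimize import least_squares
def cam(n):
    s=env.sense(); im=get_image(n)
    if n=="wrist":
        T=np.eye(4); T[:3,:3]=Ro.from_quat(s["orientation"]).as_matrix(); T[:3,3]=s["ee_pos"]
        M=np.linalg.inv(T@np.array(im["tool_from_camera"])); R,t=M[:3,:3],M[:3,3]
    else: R,t=np.array(im["R"]),np.array(im["t"])
    f=im["frame"].shape[0]/2/np.tan(np.radians(im["fovy"])/2)
    return dict(R=R,t=t,f=f,cx=im["cx"],cy=im["cy"],k1=im["k1"],frame=im["frame"])
def proj(c,X):
    p=c["R"]@np.asarray(X)+c["t"]; s=p[:2]/p[2]; s=s*(1+c["k1"]*(s@s)); return np.array([c["cx"],c["cy"]])+c["f"]*s
def ray(c,px):
    d=(np.asarray(px,float)-[c["cx"],c["cy"]])/c["f"]; s=d.copy()
    for _ in range(30): s=d/(1+c["k1"]*(s@s))
    o=-c["R"].T@c["t"]; v=c["R"].T@np.array([s[0],s[1],1]); return o,v/np.linalg.norm(v)
def atz(c,px,z):
    o,v=ray(c,px); return o+v*(z-o[2])/v[2]
def tri(obs):
    A=np.zeros((3,3));b=np.zeros(3)
    for c,px in obs:
        o,v=ray(c,px);P=np.eye(3)-np.outer(v,v);A+=P;b+=P@o
    X=np.linalg.solve(A,b); return X,[np.linalg.norm(np.cross(X-ray(c,p)[0],ray(c,p)[1])) for c,p in obs]
def down(yaw): # tool x axis at yaw in world, z down
    x=np.array([np.cos(yaw),np.sin(yaw),0]);z=np.array([0,0,-1.]);return Ro.from_matrix(np.c_[x,np.cross(z,x),z]).as_quat()
E
cat > a.py <<'E'
from h import *
np.set_printoptions(precision=4,suppress=True)
C={n:cam(n) for n in("scene","side")}
Z=dict(cell_mid=.03,cell_rest=0,checker=0,seat=.044,fork=.044,stop_block=.01,plunger_tip=.044,jaw_lip=.054,rear_saddle=.044,mug=0,aa_cell=.0075,rosin_tin=0)
for l,z in Z.items():
    obs=[]
    for n in C:
        r=tip_of(n,l)
        for q in r[:2]: print(l,n,round(q["p"],2),np.round(q["xy"],1),atz(C[n],q["xy"],z))
        if r: obs.append((C[n],r[0]["xy"]))
    if len(obs)==2: print("   tri",*tri(obs))
cv2.imwrite("pics/s.png",C["scene"]["frame"]);cv2.imwrite("pics/d.png",C["side"]["frame"])
s=env.sense();print(s["t"],s["ee_pos"],s["orientation"])
for n in C: print(n, -C[n]["R"].T@C[n]["t"])
E
python3 a.py
```

```text
pics
cell_mid scene 0.86 [284.  251.2] [ 0.4333 -0.1995  0.03  ]
cell_mid side 0.63 [252.1 241. ] [ 0.4269 -0.2024  0.03  ]
   tri [ 0.429  -0.2046  0.035 ] [np.float64(0.0027915887369812753), np.float64(0.002791588736981436)]
cell_rest scene 0.94 [281.6 255.5] [ 0.4358 -0.1897  0.    ]
cell_rest scene 0.34 [181.1 157.7] [0.3684 0.1617 0.    ]
cell_rest side 0.67 [256.3 253.9] [ 0.4366 -0.2082  0.    ]
cell_rest side 0.3 [243. 158.] [0.362 0.166 0.   ]
   tri [ 0.438  -0.1854 -0.0165] [np.float64(0.005099961794827114), np.float64(0.005099961794827183)]
checker scene 0.72 [255.6 189.6] [ 0.4753 -0.0123  0.    ]
checker side 0.65 [270.9 200. ] [ 0.4532 -0.0182  0.    ]
   tri [ 0.4588 -0.0374  0.0225] [np.float64(0.007819743009139032), np.float64(0.007819743009138928)]
seat scene 0.17 [255.  189.2] [ 0.4554 -0.0444  0.044 ]
seat side 0.73 [274.9 184. ] [ 0.4608 -0.0124  0.044 ]
seat side 0.73 [253.8 240.1] [ 0.4315 -0.2146  0.044 ]
   tri [ 0.4564 -0.0484  0.0605] [np.float64(0.00910740993975069), np.float64(0.00910740993975072)]
fork scene 0.91 [247.4 173.6] [0.4629 0.0032 0.044 ]
for
[... 1383 characters left out ...]
oat64(0.12946794313458584)]
aa_cell scene 0.66 [284.2 254.4] [ 0.4387 -0.194   0.0075]
aa_cell scene 0.57 [290.7 325.8] [ 0.371  -0.3265  0.0075]
aa_cell side 0.56 [215.9 293. ] [ 0.3724 -0.3294  0.0075]
   tri [ 0.3941 -0.2657  0.0214] [np.float64(0.0630204752371384), np.float64(0.06302047523713843)]
rosin_tin scene 0.73 [212.2 173. ] [0.412  0.0806 0.    ]
rosin_tin scene 0.29 [254.6 175.1] [0.495  0.0278 0.    ]
rosin_tin side 0.54 [253.9 174.2] [0.4005 0.089  0.    ]
   tri [0.404  0.0619 0.0194] [np.float64(0.0013076382598899994), np.float64(0.0013076382598900768)]
1.3 [0.2521 0.5168 0.2533] [ 0.8481  0.5299 -0.      0.    ]
scene [ 0.1464 -0.5868  0.7492]
side [ 0.4942 -0.8744  0.6458]
```

```bash
python3 -c "
import cv2
a=cv2.imread('pics/s.png')[130:350,150:350];b=cv2.imread('pics/d.png')[130:350,170:330]
cv2.imwrite('pics/c1.png',cv2.hconcat([cv2.resize(a,(440,484),interpolation=2),cv2.resize(b,(352,484),interpolation=2)]))"
```

```text
(no output)
```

View pics/c1.png

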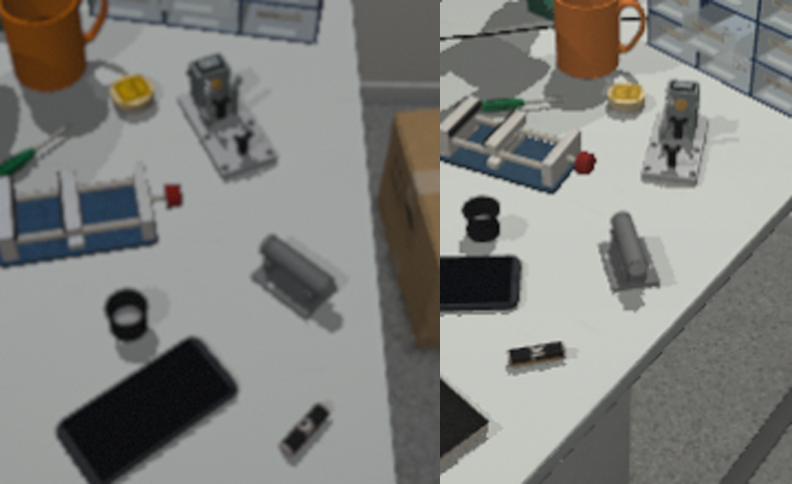

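The scene shows the cell in its rest in front, the checker behind with its stop block at the far end (+x of the checker is about world +y), and the AA cell, tin and mug as bystanders. Next, closer wrist views.

```bash
cat > b.py <<'E'
from h import *
np.set_printoptions(precision=4,suppress=True)
c=cam("scene"); a,b=atz(c,[270,241],.03),atz(c,[302,262],.03); print("cell ends",a,b,b-a)
yawc=np.arctan2(*(a-b)[1::-1]) ; print("cell yaw",np.degrees(yawc))
import pickle
for i,(p,yaw) in enumerate([((.43,-.20,.25),yawc-np.pi/2),((.462,-.02,.28),np.radians(80)-np.pi/2)]):
    qs=[down(yaw+k*np.pi) for k in(0,1)]
    js=[kin.ik(p,q) for q in qs]; print(js)
    k=min((k for k in(0,1) if js[k] is not None),key=lambda k:abs(js[k][5]))
    env.reach(p,qs[k]); C=cam("wrist"); cv2.imwrite(f"pics/w{i}.png",C["frame"])
    print("cam at",-C["R"].T@C["t"],"fwd",C["R"][2])
    pickle.dump(C,open(f"w{i}.pkl","wb"))
    Z=dict(cell_mid=.03,cell_rest=0) if i==0 else dict(checker=0,seat=.044,fork=.044,stop_block=.01,plunger_tip=.044,jaw_lip=.054,rear_saddle=.044)
    for l,z in Z.items():
        for q in tip_of("wrist",l)[:2]: print(l,round(q["p"],2),np.round(q["xy"],1),atz(C,q["xy"],z))
    if i==0:
        for q in masks_of("wrist","cell")[:1]:
            ys,xs=np.nonzero(q["pixels"]); P=np.array([atz(C,(x,y),.03)[:2] for x,y in list(zip(xs,ys))[::7]])
            m=P.mean(0); w,V=np.linalg.eigh(np.cov((P-m).T)); print("mask",q["p"],m,np.degrees(np.arctan2(V[1,1],V[0,1])),np.sqrt(12*w))
            (cc,wh,an)=cv2.minAreaRect((P*1e4).astype(np.float32)); print("rect",np.array(cc)/1e4,np.array(wh)/1e4,an)
print(env.sense()["t"],env.sense()["joint_positions"])
cv2.imwrite("pics/w.png",cv2.hconcat([cv2.imread(f"pics/w{i}.png")[:, 56:456] for i in(0,1)]))
E
python3 b.py
```

```text
cell ends [ 0.4217 -0.166   0.03  ] [ 0.4505 -0.2365  0.03  ] [ 0.0288 -0.0705  0.    ]
cell yaw 112.2149879023039
[array([-0.6864, -0.0469,  1.8553, -0.    ,  1.3332, -1.0741]), array([-0.6864, -0.0469,  1.8553, -0.    ,  1.3332,  2.0675])]
cam at [ 0.3995 -0.1243  0.3701] fwd [ 0.1194 -0.2893 -0.9498]
cell_mid 0.73 [263.3 163.3] [ 0.4332 -0.1968  0.03  ]
cell_rest 0.66 [261.5 158.1] [ 0.4315 -0.1979 -0.    ]
[array([-0.3008, -0.103 ,  1.846 , -0.    ,  1.3986, -0.1263]), array([-0.3008, -0.103 ,  1.846 , -0.    ,  1.3986,  3.0153])]
cam at [0.4755 0.0598 0.3999] fwd [-0.0534 -0.3085 -0.9497]
checker 0.76 [264.6 150.5] [ 0.4682 -0.0164  0.    ]
seat 0.87 [266.4 156. ] [ 0.47  -0.015  0.044]
fork 0.57 [260.1 138.7] [0.4661 0.0068 0.044 ]
stop_block 0.85 [261.6 122.6] [0.4706 0.0217 0.01  ]
jaw_lip 0.54 [259.3 121.9] [0.4687 0.0272 0.054 ]
jaw_lip 0.42 [258.9 140.7] [0.4646 0.0063 0.054 ]
rear_saddle 0.61 [265.8 182.1] [ 0.4638 -0.0473  0.044 ]
5.4667 [-0.3019 -0.1028  1.846  -0.      1.3986 -0.1265]
```

View pics/w.png

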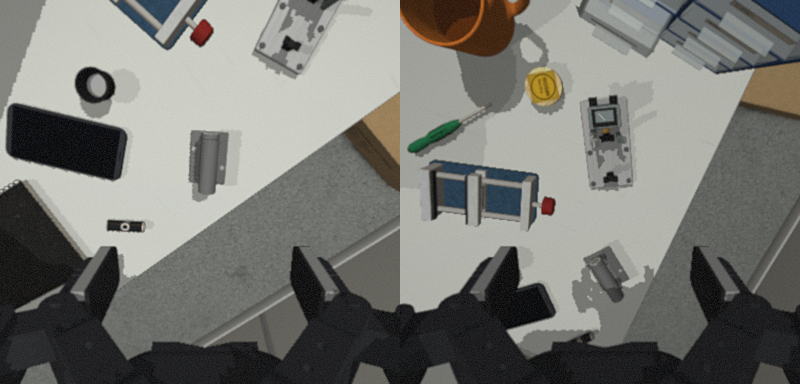

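The left view shows the cell at about (265,160) full frame, nearly vertical in the picture. The right view shows the checker at (266,145), base corners visible, with the stop block upward. I'll take closer views of both, checker first.

```bash
cat > c.py <<'E'
from h import *
import pickle
np.set_printoptions(precision=4,suppress=True)
for i,(p,yaw) in enumerate([((.467,-.012,.17),np.radians(-10)),((.433,-.198,.15),np.radians(22.2))]):
    env.reach(p,down(yaw)); C=cam("wrist"); pickle.dump(C,open(f"v{i}.pkl","wb"))
    Z=dict(cell_mid=.03,cell_rest=0) if i else dict(checker=0,seat=.044,fork=.044,stop_block=.01,plunger_tip=.044,jaw_lip=.054,rear_saddle=.044)
    for l,z in Z.items():
        for q in tip_of("wrist",l)[:2]: print(l,round(q["p"],2),np.round(q["xy"],1),atz(C,q["xy"],z))
    for l,z in ((("cell",.03),("cell_rest",.005)) if i else (("checker",.01),)):
        for q in masks_of("wrist",l)[:1]:
            ct=max(cv2.findContours(q["pixels"].astype(np.uint8),0,1)[0],key=len)[:,0]
            P=np.array([atz(C,x,z)[:2] for x in ct])
            (cc,wh,an)=cv2.minAreaRect((P*1e4).astype(np.float32)); print(l,"rect",q["p"],q["rect"],np.array(cc)/1e4,np.array(wh)/1e4,an)
print(env.sense()["t"])
cv2.imwrite("pics/v.png",cv2.vconcat([cv2.resize(pickle.load(open(f"v{i}.pkl","rb"))["frame"][60:260,130:390],None,fx=1.5,fy=1.5,interpolation=2) if 0 else pickle.load(open(f"v{i}.pkl","rb"))["frame"][40:290,130:390] for i in(0,1)]))
import numpy as np
a=[cv2.resize(pickle.load(open(f"v{i}.pkl","rb"))["frame"][20:290,160:360],(400,540),interpolation=2) for i in(0,1)]
cv2.imwrite("pics/v.png",cv2.hconcat(a))
E
python3 c.py
```

```text
checker 0.92 [258.6 181.1] [ 0.4642 -0.0172  0.    ]
seat 0.91 [260.1 187.6] [ 0.467  -0.0103  0.044 ]
seat 0.7 [263.5 227.2] [ 0.4634 -0.0479  0.044 ]
fork 0.65 [257.4 170.6] [0.4673 0.005  0.044 ]
stop_block 0.92 [254.6 145.4] [0.4672 0.0209 0.01  ]
plunger_tip 0.54 [255.7 161.5] [0.4673 0.013  0.044 ]
plunger_tip 0.24 [250.7 173.1] [0.4613 0.0038 0.044 ]
jaw_lip 0.76 [251.  173.4] [0.4623 0.0061 0.054 ]
jaw_lip 0.69 [262.8 226.6] [ 0.4637 -0.0425  0.054 ]
rear_saddle 0.9 [264.3 229.5] [ 0.4638 -0.0503  0.044 ]
rear_saddle 0.51 [259.1 342.7] [ 0.4363 -0.1781  0.044 ]
checker rect 0.71 [259.0, 168.8, 70.0, 119.6] [ 0.4679 -0.0046] [0.1174 0.0595] 85.58506774902344
cell_mid 0.71 [262.5 193.3] [ 0.4353 -0.1979  0.03  ]
cell_rest 0.66 [254.8 178.6] [ 0.4272 -0.1966  0.    ]
cell rect 0.76 [265.1, 191.3, 29.0, 85.4] [ 0.4339 -0.1976] [0.0217 0.0763] 18.916446685791016
cell_rest rect 0.77 [261.0, 180.2, 55.3, 73.7] [ 0.4174 -0.2005] [0.0157 0.0668] 14.98033618927002
7.6
```

View pics/v.png

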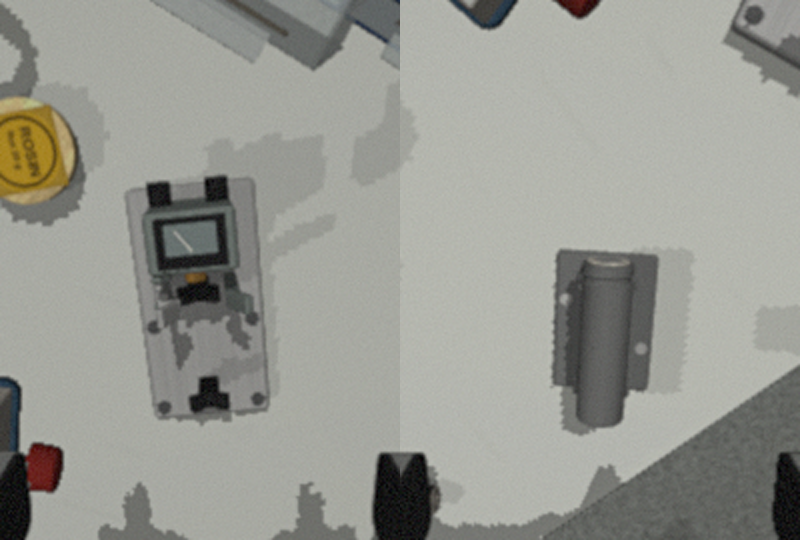

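The left crop shows the checker: base corners at crop (127,190), (253,179), (268,409) and (157,415), fork at (198,290), saddle at (208,395). The right crop shows the cell in the rest, running from (607,262) to (600,425). The networks agree with this to within about 2 mm. Next I compute the checker pose and pick the cell.

```bash
cat > d.py <<'E'
from h import *
import pickle
np.set_printoptions(precision=4,suppress=True)
C=pickle.load(open("v0.pkl","rb"))
px=np.array([[127,190],[253,179],[268,409],[157,415]])/2+[160,20]
P=np.array([atz(C,p,.01)[:2] for p in px]); print(P,np.linalg.norm(P-np.roll(P,-1,0),axis=1))
M=np.array([[66,30],[66,-30],[-50,-30],[-50,30]])/1e3
def f(v): 
    c,s=np.cos(v[2]),np.sin(v[2]); return (M@np.array([[c,s],[-s,c]])+v[:2]-P).ravel()
r=least_squares(f,[.467,-.012,1.5]);print("checker",r.x[:2],np.degrees(r.x[2]),r.fun*1e3)
th=np.radians(108.9); u=np.array([np.cos(th),np.sin(th)])
g=np.array([.4339,-.1972])-.004*u; q=down(th-np.pi/2)
eoat.move_gripper(.6,60)
env.reach([*g,.10],q); print(env.movel([*g,.034],vel=.08,f_stop=10))
eoat.move_gripper(0,60); s=env.sense(); print(s["width"],s["width"]*85,s["ee_pos"],s["force"],s["t"])
env.movel([*g,.12],vel=.15); s=env.sense(); print(s["width"],s["force"],s["t"])
C=cam("wrist");pickle.dump(C,open("g.pkl","wb"));cv2.imwrite("pics/g.png",C["frame"])
E
python3 d.py
```

```text
[[ 0.4443  0.0532]
 [ 0.5016  0.0481]
 [ 0.4924 -0.0663]
 [ 0.4356 -0.0597]] [0.0576 0.1147 0.0571 0.1133]
checker [ 0.4678 -0.0142] 85.22602039935995 [-0.8624  0.8719  1.6004  1.0548  1.1547 -0.1692 -1.8926 -1.7575]
False
0.2242288017540758 19.059448149096443 [ 0.4354 -0.2013  0.0346] [-1.9123  0.2077  6.1057] 9.7167
0.22495368785765255 [ 0.4727 -0.9233 -1.2793] 10.4417
```

View pics/g.png

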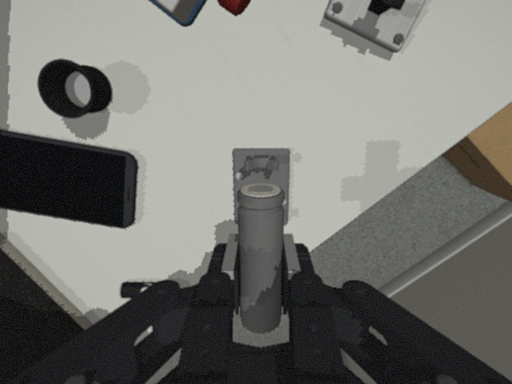

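The cell is held evenly between the fingers, its front end face at about (260,190) and the rest empty below. Next I measure the cell in the tool frame and go to hover over the checker.

```bash
cat > e.py <<'E'
from h import *
import pickle
np.set_printoptions(precision=4,suppress=True)
s=env.sense(); C=pickle.load(open("g.pkl","rb"))
T=Ro.from_quat(s["orientation"]).as_matrix(); tp=np.array(s["ee_pos"])
for p in ([260.5,190],[260,331]): print("cell in tool:",T.T@(atz(C,p,tp[2]-.003)-tp), "top:",T.T@(atz(C,p,tp[2]-.003+.0105)-tp))
for l in("cell_mid",):
    for q in tip_of("wrist",l)[:2]: print(l,q["p"],q["xy"],T.T@(atz(C,q["xy"],tp[2]-.003)-tp))
th=np.radians(85.5); u=np.array([np.cos(th),np.sin(th)]); o=np.array([.4675,-.0135])
p=o+(-.0115-.004)*u; q=down(th-np.pi/2)
env.reach([*p,.13],q); env.movel([*p,.092],vel=.1)
s=env.sense();print(s["ee_pos"],s["force"],s["t"])
W={}
for n in("wrist","side","scene"):
    W[n]=cam(n)
    for l in("cell_mid","fork","rear_saddle","seat","jaw_lip"):
        z=.089 if l=="cell_mid" else .054 if l=="jaw_lip" else .044
        for r in tip_of(n,l)[:1]: print(n,l,round(r["p"],2),np.round(r["xy"],1),atz(W[n],r["xy"],z))
pickle.dump(W,open("h.pkl","wb"))
a=cv2.resize(W["wrist"]["frame"][40:360,140:380],(450,600),interpolation=2)
x,y=proj(W["side"],[.467,-.013,.06]).astype(int); b=cv2.resize(W["side"]["frame"][y-60:y+60,x-35:x+35],(350,600),interpolation=2)
print(x,y);cv2.imwrite("pics/h.png",cv2.hconcat([a,b]))
E
python3 e.py
```

```text
cell in tool: [ 0.0003 -0.0401  0.0031] top: [ 0.0002 -0.0435 -0.0074]
cell in tool: [-0.      0.0366  0.0029] top: [ 0.      0.0266 -0.0075]
cell_mid 0.69 [259.8, 258.2] [-0.0001 -0.0063  0.003 ]
[ 0.4662 -0.0296  0.0919] [-0.199  -0.2441 -0.4359] 11.8417
wrist cell_mid 0.94 [259.7 259.8] [ 0.4661 -0.0235  0.089 ]
wrist fork 0.71 [259.5 175.2] [0.4682 0.005  0.044 ]
wrist jaw_lip 0.73 [248.5 181.3] [0.4621 0.0048 0.054 ]
side cell_mid 0.55 [277.1 171.5] [ 0.4651 -0.0264  0.089 ]
side fork 0.72 [277.5 180.3] [0.4661 0.0038 0.044 ]
side rear_saddle 0.92 [273.1 191.1] [ 0.4586 -0.0417  0.044 ]
side seat 0.83 [278.4 184.5] [ 0.4692 -0.0135  0.044 ]
side jaw_lip 0.18 [279.3 185.8] [ 0.4721 -0.0328  0.054 ]
scene cell_mid 0.46 [256.2 165.3] [ 0.47   -0.0224  0.089 ]
scene fork 0.92 [248.4 171. ] [0.4686 0.009  0.044 ]
scene rear_saddle 0.97 [261.8 187.8] [ 0.47   -0.0478  0.044 ]
scene seat 0.6 [254.  176.9] [ 0.4708 -0.0123  0.044 ]
scene jaw_lip 0.63 [250.2 169.2] [0.47   0.0034 0.054 ]
277 178
```

View pics/h.png

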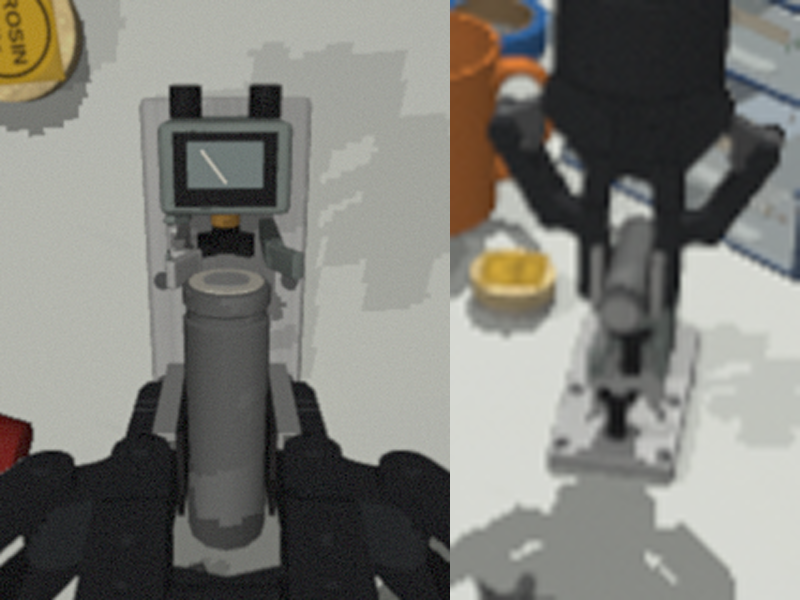

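The left crop shows the cell in line with the fork and plunger (both centred near crop column 226), its front edge at row 280 just short of the plunger. The right crop (side camera) shows it above the fork and saddle. I'll check the offsets numerically.

```bash
cat > f.py <<'E'
from h import *
import pickle
np.set_printoptions(precision=4,suppress=True)
s=env.sense();C=pickle.load(open("h.pkl","rb"))["wrist"]
T=Ro.from_quat(s["orientation"]).as_matrix(); tp=np.array(s["ee_pos"])
for n,p,z in [("face ctr",(227,279),.089),("plunger base/block front",(225,217),.046),("fork floor mid",(226,243),.036),("display ctr",(225,167),.06),("baseTL",(141,99),.01),("baseTR",(311,99),.01),("baseL low",(155,378),.01),("baseR low",(301,378),.01),("cheek",(285,262),.058),("jaw",(175,268),.06)]:
    print(n,T.T@(atz(C,np.array(p)/1.875+[140,40],z)-tp))
E
python3 f.py
```

```text
face ctr [ 0.     -0.0404  0.003 ]
plunger base/block front [-0.0005 -0.0459  0.046 ]
fork floor mid [-0.0002 -0.0353  0.056 ]
display ctr [-0.0004 -0.0624  0.032 ]
baseTL [-0.0293 -0.0795  0.082 ]
baseTR [ 0.029  -0.0795  0.082 ]
baseL low [-0.0288  0.0272  0.082 ]
baseR low [0.0299 0.0273 0.082 ]
cheek [ 0.0167 -0.0353  0.034 ]
jaw [-0.0146 -0.0342  0.032 ]
```

Lateral offset is within 0.5 mm and yaw within 0.5°. The cell middle is at about x = -9.5 mm, so I back off 0.5 mm and press down.

```bash
cat > k.py <<'E'
from h import *
import pickle
np.set_printoptions(precision=4,suppress=True)
th=np.radians(85.5); u=np.array([np.cos(th),np.sin(th)])
p=np.array(env.sense()["ee_pos"])[:2]-.0005*u
for z,v in((.075,.05),(.066,.03),(.062,.03),(.058,.03),(.054,.03),(.051,.03),(.0485,.02),(.0465,.02)):
    st=env.movel([*p,z],vel=v,f_stop=18); s=env.sense(); print(z,st,np.array(s["ee_pos"]),s["force"],s["wrist_torque"],s["t"])
    if st: break
W={}
for n in("wrist","side"):
    W[n]=cam(n)
a=cv2.resize(W["wrist"]["frame"][40:360,140:380],(450,600),interpolation=2)
b=cv2.resize(W["side"]["frame"][118:238,242:312],(350,600),interpolation=2)
cv2.imwrite("pics/k.png",cv2.hconcat([a,b]));pickle.dump(W,open("k.pkl","wb"))
E
python3 k.py
```

```text
0.075 False [ 0.4659 -0.0293  0.0745] [-0.3371  0.0483 -0.7386] [ 0.0025 -0.0257 -0.0063] 13.2333
0.066 False [ 0.4665 -0.0295  0.066 ] [ 0.9409 -0.4583  0.0438] [ 0.0095 -0.1727 -0.0283] 13.6833
0.062 False [ 0.4662 -0.0294  0.0619] [ 1.2612 -0.3298 -1.4264] [-0.0338 -0.257  -0.0224] 13.9667
0.058 False [ 0.466  -0.0294  0.0577] [ 1.8463 -0.4147 -2.0925] [-0.0098 -0.2285 -0.0389] 14.25
0.054 False [ 0.4658 -0.0293  0.0536] [ 1.118   0.4342 -1.0976] [-0.062  -0.183  -0.0199] 14.5333
0.051 False [ 0.4658 -0.0293  0.0506] [ 1.3154  0.3359 -1.4349] [-0.008  -0.0742  0.029 ] 14.7833
0.0485 False [ 0.4662 -0.0294  0.0487] [-1.5123 -0.9371  3.8925] [0.0347 0.2143 0.0549] 15.0583
0.0465 False [ 0.4664 -0.0295  0.0484] [-9.3059  1.69   25.8757] [0.277  1.6108 0.023 ] 15.3083
```

View pics/k.png

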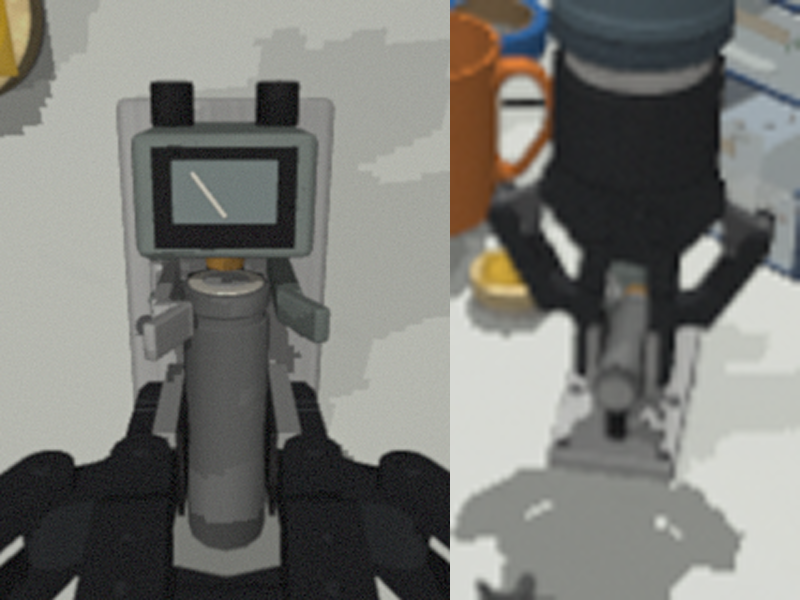

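The cell lies down in the fork: the jaw tip at crop (190,320) overlaps its edge, the face at (225,285) sits just short of the plunger, and the TCP height matches a seated cell to 0.2 mm. I ease off the downward press, check the jaw, then slide.

```bash
cat > m.py <<'E'
from h import *
import pickle
np.set_printoptions(precision=4,suppress=True)
th=np.radians(85.5); u=np.array([np.cos(th),np.sin(th)]); lat=np.array([-u[1],u[0]])
p=np.array([.4664,-.0295])+.0002*lat; z=.0485
env.movel([*p,z],vel=.02); env.dwell(.2)
s=env.sense(); f0=np.array(s["force"]); T=Ro.from_quat(s["orientation"]).as_matrix(); tp=np.array(s["ee_pos"]); print(tp,f0,s["t"])
C=cam("wrist")
for l,h in(("jaw_lip",.054),("fork",.044),("cell_mid",.044),("plunger_tip",.044)):
    for r in tip_of("wrist",l)[:1]: print(l,round(r["p"],2),r["xy"],T.T@(atz(C,r["xy"],h)-tp))
d=0
for d in [.002,.004,.006,.007,.008,.009,.0095]+list(np.arange(.010,.0165,.0005)):
    st=env.movel([*(p+d*u),z],vel=.02,f_stop=16); env.dwell(.15); s=env.sense(); f=np.array(s["force"]); tp=np.array(s["ee_pos"])
    ax=f[:2]@u; print(round(d*1e3,1),st,"adv %.2f"%((tp[:2]-p)@u*1e3),"ax %.1f lat %.1f z %.1f"%(ax,f[:2]@lat,f[2]),round(s["width"],3),round(s["t"],2))
    if st or ax-f0[:2]@u<-11: break
W={n:cam(n) for n in("wrist","side")}
a=cv2.resize(W["wrist"]["frame"][40:360,140:380],(450,600),interpolation=2)
cv2.imwrite("pics/m.png",a)
E
python3 m.py
```

```text
[ 0.4663 -0.0295  0.0487] [-1.8169  0.4115  7.7845] 15.8583
jaw_lip 0.67 [245.2, 208.0] [-0.0066 -0.0354 -0.0053]
cell_mid 0.61 [259.8, 259.2] [-0.0006 -0.0053  0.0047]
plunger_tip 0.53 [260.7, 179.2] [-0.0002 -0.0448  0.0047]
2.0 False adv 1.89 ax 0.5 lat 2.6 z 6.4 0.222 16.51
4.0 False adv 3.85 ax -0.3 lat 2.8 z 7.2 0.227 16.91
6.0 False adv 5.55 ax -2.1 lat 2.9 z 7.2 0.219 17.31
7.0 False adv 6.27 ax -2.3 lat 3.6 z 6.7 0.223 17.71
8.0 False adv 7.10 ax -4.2 lat 3.1 z 6.5 0.225 18.11
9.0 False adv 8.00 ax -4.4 lat 4.0 z 7.2 0.225 18.51
9.5 False adv 8.37 ax -6.3 lat 3.6 z 6.7 0.222 18.91
10.0 False adv 8.81 ax -6.5 lat 3.0 z 6.5 0.226 19.31
10.5 False adv 9.24 ax -6.8 lat 3.2 z 6.9 0.226 19.71
11.0 False adv 9.68 ax -7.0 lat 3.6 z 6.2 0.224 20.11
11.5 False adv 10.05 ax -8.0 lat 4.1 z 6.2 0.227 20.51
12.0 False adv 10.08 ax -11.6 lat 3.9 z 7.4 0.222 20.91
```

View pics/m.png

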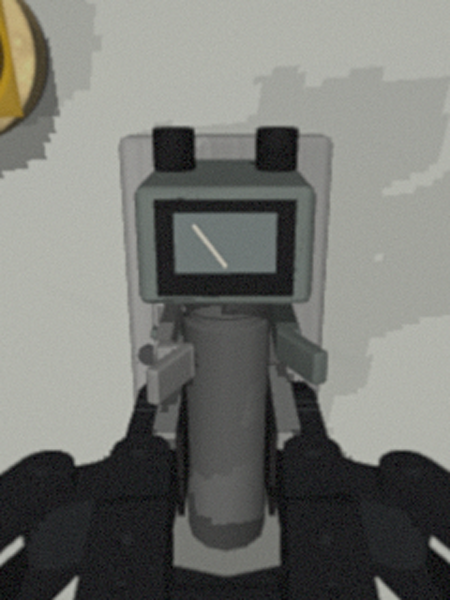

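The cell end now covers the plunger and meets the block at crop row ~305. The force rose along the plunger ramp (about 4 to 10 mm of advance), then stiffened sharply at the stop. I push slightly more, hold, verify and sign off.

```bash
cat > n.py <<'E'
from h import *
th=np.radians(85.5); u=np.array([np.cos(th),np.sin(th)]); lat=np.array([-u[1],u[0]])
p=np.array([.4664,-.0295])+.0002*lat
def show():
    s=env.sense(); f=np.array(s["force"]); a=f[:2]@u
    print("adv %.2f ax %.1f lat %.1f z %.1f w %.3f t %.1f"%((np.array(s["ee_pos"])[:2]-p)@u*1e3,a,f[:2]@lat,f[2],s["width"],s["t"]) if 0 else ("adv %.2f ax %.1f lat %.1f z %.1f w %.3f t %.1f"%(((np.array(s["ee_pos"])[:2]-p)@u)*1e3,a,f[:2]@lat,f[2],s["width"],s["t"]))); return a
env.movel([*(p+.0123*u),.0485],vel=.02)
for _ in range(3): env.dwell(.4); a=show()
if -18<a<-10: env.sign_off(); print("signed off"); show()
E
python3 n.py
```

```text
adv 10.12 ax -11.6 lat 3.5 z 6.0 w 0.222 t 21.7
adv 10.11 ax -11.9 lat 4.5 z 5.9 w 0.221 t 22.1
adv 10.11 ax -12.1 lat 3.6 z 6.2 w 0.224 t 22.5
the job is handed in; nothing more can be done
signed off
the job is handed in; nothing more can be done
```

The cell is in the checker, pressed home against the stop block and still held by the gripper. I signed the job off at about 22.5 s, well under the 58 s limit.

I lifted it from the rest, pressed it straight down past the sprung jaw with its middle about 10 mm short of home, then slid it about 10 mm into the plunger.

**Seated before sliding:** the TCP height matched a cell on the V floor to about 0.2 mm. The wrist camera put the jaw lip back at its closed place, 6.6 mm from the axis against 7 mm given. Pressing down peaked at about 26 N, and I eased that to about 6–8 N before the slide.

**Pressed home:** the force rose from about 1–2 N to 8 N between 4 and 10 mm of advance. It then stiffened sharply at the stop.

**Final hold:** the axial push was a steady 12 N over 1.2 s, with the advance constant at 10.1 mm and the grip width constant at a 60 N setting. A sideways force of about 4 N and a downward one of about 6 N remained.

**Not fully confirmed:**
- The force readings while the jaw opened were noisy, at most about 2 N and with the opposite sign to what I expected. The evidence that the jaw snapped shut is therefore the lip position and the cell's height.
- The meter needle did not visibly change in the last picture.
- I did not re-measure the other things on the bench, but no force reading suggested contact with them.

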